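# Close the storage tub and put it away in the drawer

### The job

One of the three lidded white tubs has its lid standing up at one end: press that lid down until it is fully home while the tub stands on the table. Then pick up the tub, keeping it upright, set it down on the floor of the open drawer beside the cutlery box (lower it, do not drop it), and push the drawer fully shut. Leave the other two tubs where they stand.

Things in the scene. Friction and masses are not known exactly. Their poses are not given: they have to be found in the camera images.
- tub: white tub to be closed, loose, 0.25 to 0.5 kg; shell 120 mm long (its x), 66 mm wide (its y), 62 mm high, 4 mm walls; origin: centre of its underside, z up. Its grey lid is hinged at the top of its -x end and stands up at its +x end; shut, the lid's top is 70 mm above the underside. The lid is 2 mm narrower than the shell on each side, so the shell's long sides can be gripped (66 mm across y)
- tub_lid (a joint): angle of the tub's lid in rad: 0 = fully home, flat on the rim; 0.16 to 0.24 at the start. It is stiff and stays where it is left; pressing it near its free end takes about 6 to 7 N
- lid_press (a point): point on top of the lid near its raised free end, 105 mm from the hinge line, mid-width; moves with the lid; when the lid is home it lies 70 mm above the tub's underside, 45 mm from the tub's origin along its +x. A grey tab 26 mm wide reaches 10 mm beyond the lid's free end
- unit_drawer0 (a joint): the wood-fronted drawer of the low white drawer unit (260 mm deep, 300 mm wide, 124 mm high, fixed to the table), which opens towards the robot: how far it is open in m: 0 = fully shut, 0.165 to 0.18 at the start; slides with about 1 N of friction
- drawer_free (a point): middle of the free space on the drawer's floor, 22 mm above the table; moves with the drawer. x: the way the drawer closes; y: left; z: up. Free floor: 87 mm to -x (front wall), 100 mm to -y (86 mm high side wall), 101 mm to +y (fixed black cutlery box, 52 mm wide, 60 mm high); to +x, the cabinet (124 mm high) roofs it from 71 to 86 mm on while open. Things up to 85 mm tall go under the roof
- unit_drawer0_handle (a point): middle of the drawer's steel bar handle, 35 mm out in front of the wooden front panel (15 mm thick, its top edge 111 mm above the table), 120 mm long, level, 86 mm above the table; moves with the drawer
- tub2: the same kind of tub with its lid already fully on: white, 120 x 66 x 70 mm high with the grey lid; origin: centre of its underside
- tub3: the same kind of tub with its lid already fully on: white, 120 x 66 x 70 mm high with the grey lid; origin: centre of its underside
Not all that is in view belongs to the job. Leave any purple or red look-alike of the tub alone.

How it is judged:
On the way, in this order (a step that is already met when the one before it is completed fails the run):
1. the lid is pressed fully home (within 0.025 rad) while the tub stands upright on the table (value of joint tub_lid below 0.025 rad and height (world z) of tub below 0.008 m and angle between tub's own z axis and vertical below 0.1 rad), for 0.2 s.
2. the tub, still in the fingers, is lowered upright into the open drawer to within 12 mm of its floor (x of tub in the frame of drawer_free between -0.09 and 0.12 m and y of tub in the frame of drawer_free between -0.1 and 0.085 m and z of tub in the frame of drawer_free below 0.012 m and angle between tub's own z axis and vertical below 0.15 rad and contact force between the fingers and tub above 0.5 N), for 0.1 s.
At the end, for the whole second after the job is handed in: The drawer is shut to within 6 mm; the tub stands upright (within 0.1 rad) and at rest on the drawer's floor (within 6 mm), in the free space beside the cutlery box, with its lid home to within 0.03 rad (x of tub in the frame of drawer_free between -0.09 and 0.12 m and y of tub in the frame of drawer_free between -0.1 and 0.085 m and z of tub in the frame of drawer_free between -0.006 and 0.006 m and angle between tub's own z axis and vertical below 0.1 rad and value of joint tub_lid below 0.03 rad and value of joint unit_drawer0 below 0.006 m and linear speed of tub below 0.02 m/s); the robot touches nothing.
It fails at once if the tub is tipped by more than 0.5 rad (angle between tub's own z axis and vertical above 0.5 rad).
It fails at once if one of the other two tubs is moved by more than 40 mm (distance of any of tub2, tub3 from where it was at the start of the episode above 0.04 m).
It also fails if it takes over 61 s, if anything falls off the work surface, if the arm or the gripper's body presses on something with over 40 N, if the wrist force passes 120 N, or if a joint passes its speed limit or range.

### The arm

A 6-joint arm with a two-finger parallel gripper is mounted at the origin on the work surface. World frame = base frame: x ahead of the robot, y to its left, z up, the work surface at z = 0. Lengths are in m, angles in rad, forces in N, time in s.
With the tool pointing down it reaches from about 0.225 to 0.875 m from the base axis. Payload 3.4 kg.
Tool frame: the origin (TCP) lies between the finger pads; the fingertips stand 22 mm ahead of it and the grasp point (between the pads) lies 3 mm ahead of it; z points along the fingers, y is the line along which they close (so a half turn about z gives the same grasp; the last joint's range is limited). The gripper opens to 85 mm and grips with 20 to 120 N. Pads are 22 mm wide; open, the fingers measure 114 mm over their backs; the gripper's body (76 mm by 85 mm) begins 54 mm behind the grasp point. The pads swing forward as they close: fully open they stand 13 mm farther back than shut.
Start: joints at [-1.359, 0.276, 1.505, -0, 1.361, -0.121], TCP at [0.188, -0.543, 0.253] pointing down, gripper open.
Joint ranges: [-2.89, 2.89], [-0.75, 2.08], [0.22, 2.7], [-1.18, 4.32], [0.11, 2.71], [-2.7, 2.7]. Speed limits (rad/s): [2.57, 2.57, 3.14, 3.14, 3.14, 3.14].

### API

Orientations are given as a unit quaternion [w, x, y, z].
In Python, from bench import monitor, viewer, arm gives the robot as it stands.
- The arm moves only by the tool apply_moves, never from a script. Its arguments are lists of equal length, an entry for each row: "dp": the shift along the tool's x, y, z in cm, a list of three; "rot": the turn, a rotation vector about the tool's x, y, z in degrees, a list of three. A call has 1 to 5 rows; each row is the pose to reach, as a shift and turn from the pose commanded when the call began, along the tool's axes at that moment; what a row does not reach only later rows make up. A row lasts 1/8 s, in which the tool goes at most 62.5 mm and 10.7 degrees, less where a joint would pass 70% of its speed; a pose out of reach is approached as far as the arm can. A call with a gripper value outside its range is refused whole. "gripper" is the finger opening in cm, from 0 to 8.54, set as the call begins (left out, the last holds). The fingers move at their own pace and stop on an object; "grip_force" is the grip in N (left out, the last holds). Time passes only in rows, so rows that repeat a pose let the fingers close. It gives the time, the measured TCP pose, the force, the opening and the grip force at its end, in the units of the state.
- monitor.read_state(): the state, without advancing time (a new reading comes with each control period).
- viewer.get_image(name): name is "side" or "top" or "wrist"; returns a dict with "img" (480x640x3 uint8, red, green, blue), "fx", "fy", "cx", "cy" (pixels), "pose" (4x4, takes a point from camera to world coordinates). Camera axes: x right, y down, z forward; pixel columns grow to the right and rows downward; lengths in m; the calibration is good to about 2 mm. A picture is of the moment at which its call begins. There is no depth.
- arm.finish_job(): hands the job in; it is judged then, once.
The state is a dict: "time": time; "joint_positions": joint angles; "joint_velocities": joint speeds; "effort": joint torques, N m; "position": TCP position; "orientation": TCP orientation; "contact_force": force on the tool from outside, world axes, zero at the start; "torque": the same for the moment, N m; "width": finger opening in m; "grip_force": force on a finger pad.
Only numpy, scipy, OpenCV 4.12 (cv2) and the standard library are available. Lean on these libraries where they do the work, as an engineer would, in place of code of your own. Each camera call takes 0.05 s, during which the arm holds its last target. There are 200 camera calls.

## Working session

There is one attempt and no reset: what is moved stays moved. The work goes in short steps, Python scripts to look and compute and a tool call to move; the robot and the scene stay as the last step left them, time stands still between calls to the robot, and variables do not carry over. Pictures are saved under pics/ and viewed, at most 12 in all, crops included, and the job is handed in when it is done.

Besides the shell and the picture viewer there is one more tool, called in YAML: its name, and indented under it one key for each argument. apply_moves: Moves the arm, as the interface text tells. Its arguments: {"type":"object","properties":{"dp":{"type":"array"},"rot":{"type":"array"},"gripper":{"type":"number"},"grip_force":{"type":"number"}},"required":["dp","rot"]}

```bash
mkdir -p pics; python3 - <<'E'
from bench import monitor, viewer
import cv2,pickle
d={}
for n in("side","top"):
    r=viewer.get_image(n);d[n]=r;cv2.imwrite(f"pics/{n}0.png",r["img"][:,:,::-1])
pickle.dump(d,open("c0.pkl","wb"))
s=monitor.read_state();print(s["time"],s["position"],s["orientation"],s["width"])
for n in d:print(n,d[n]["fx"],d[n]["cx"],d[n]["cy"],d[n]["pose"].round(3).tolist())
E
```

```text
0.1 [ 0.18776291 -0.54302485  0.25252118] [-8.22678430e-04  9.86185494e-01  1.65642670e-01 -3.40528772e-05] 0.08557727327168776
side 606.179973470419 320.34778142509447 227.04452173402618 [[0.768, -0.321, 0.555, -0.305], [-0.641, -0.369, 0.673, -1.203], [-0.012, -0.872, -0.489, 0.82], [0.0, 0.0, 0.0, 1.0]]
top 545.083172818064 320.818208115998 235.97130304269564 [[-0.022, -0.981, 0.194, 0.262], [-1.0, 0.023, 0.002, -0.204], [-0.006, -0.194, -0.981, 1.618], [0.0, 0.0, 0.0, 1.0]]
```

View pics/side0.png

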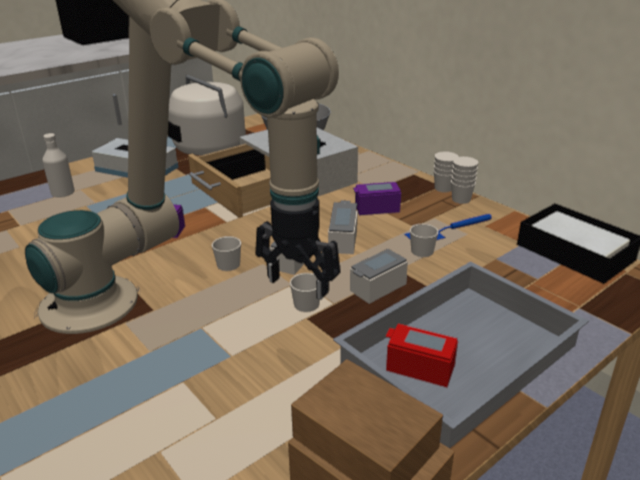

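View pics/top0.png

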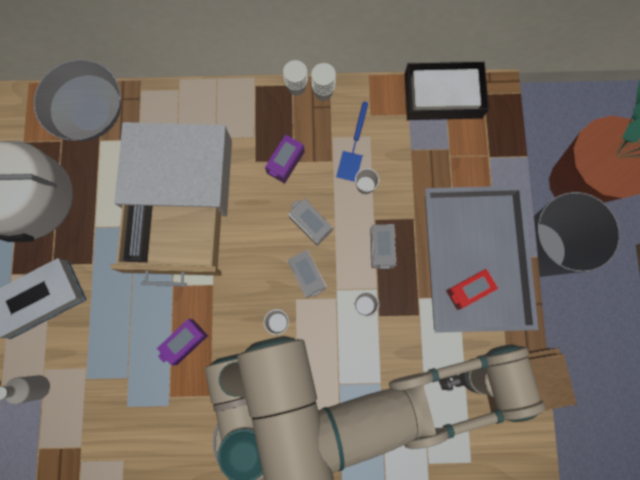

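The three white tubs are in the top view at (311,222), (307,273) and (384,246). The purple ones at (285,158) and (181,341) and the red one are look-alikes. I need enlarged crops to see which lid is up.

```bash
python3 - <<'E'
import cv2,numpy as np,pickle
d=pickle.load(open("c0.pkl","rb"))
t=d["top"]["img"][190:310,275:415,::-1];s=d["side"]["img"][190:310,260:420,::-1]
a=cv2.resize(t,None,fx=5,fy=5,interpolation=cv2.INTER_CUBIC);b=cv2.resize(s,None,fx=5,fy=5,interpolation=cv2.INTER_CUBIC)
cv2.imwrite("pics/tc.png",a);cv2.imwrite("pics/sc.png",b)
E
```

```text
(no output)
```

View pics/tc.png

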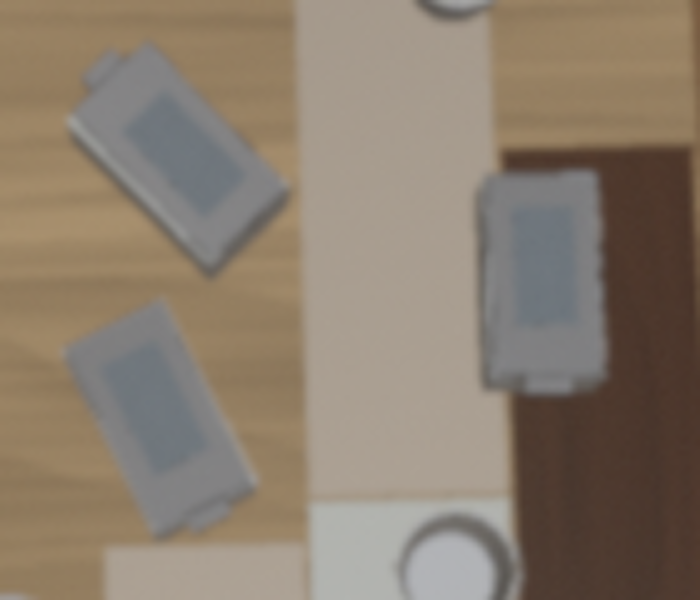

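View pics/sc.png

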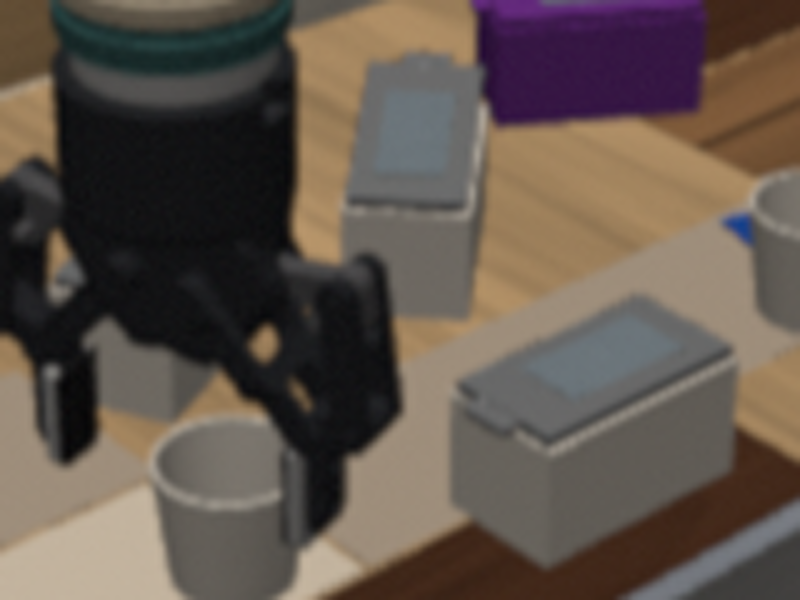

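The right tub (384,246) looks flush in both views. The upper-left tub shows white below its lid edge at the tab end, and the lower-left one is hidden by the gripper in the side view. I'll triangulate lid points to find the raised one.

```bash
cat > h.py <<'E'
import numpy as np,pickle
def ray(r,u,v):
    T=np.array(r["pose"]);d=T[:3,:3]@np.array([(u-r["cx"])/r["fx"],(v-r["cy"])/r["fy"],1]);return T[:3,3],d/np.linalg.norm(d)
def atz(r,u,v,z):
    o,d=ray(r,u,v);return o+d*(z-o[2])/d[2]
def tri(a,b):
    (o1,d1),(o2,d2)=a,b
    s=np.linalg.lstsq(np.c_[d1,-d2],o2-o1,rcond=None)[0];p,q=o1+s[0]*d1,o2+s[1]*d2
    return (p+q)/2,np.linalg.norm(p-q)
def proj(r,p):
    T=np.array(r["pose"]);c=T[:3,:3].T@(np.atleast_2d(p)-T[:3,3]).T
    return np.c_[r["fx"]*c[0]/c[2]+r["cx"],r["fy"]*c[1]/c[2]+r["cy"]]
E
python3 - <<'E'
from h import *
np.set_printoptions(precision=4,suppress=True)
d=pickle.load(open("c0.pkl","rb"));t,s=d["top"],d["side"]
T=lambda x,y:(275+(x+.5)/5-.5,190+(y+.5)/5-.5)
S=lambda x,y:(260+(x+.5)/5-.5,190+(y+.5)/5-.5)
for n,a,b in [("UL tab",(100,62),(425,57)),("UL far R corner",(150,45),(482,67)),("UL far L",(72,118),(368,63)),("UL near R",(288,190),(467,205)),("UL near L",(213,272),(347,203)),
 ("R tabend L",(485,388),(458,388)),("R tabend R",(604,380),(550,440)),("R hinge R",(598,172),(735,350)),("R hinge L",(487,178),(635,297))]:
    print(n,*tri(ray(t,*T(*a)),ray(s,*S(*b))))
print("LL lid corners @z.07")
for q in [(160,300),(65,350),(157,537),(257,487),(212,520)]:print(atz(t,*T(*q),.07))
# drawer: handle ends, box front corners
for n,q,z in [("handleL",(143,279),.086),("handleR",(186,280),.086),("frontL",(114,270),.111),("frontR",(217,272),.111),("cabFL",(118,206),.124),("cabFR",(225,213),.124),("cabBL",(124,125),.124),("cabBR",(229,126),.124)]:print(n,atz(t,*q,z))
E
```

```text
UL tab [ 0.6661 -0.1277  0.0881] 0.001006911637955853
UL far R corner [ 0.6768 -0.158   0.0897] 0.0029404923993058356
UL far L [ 0.6353 -0.1126  0.0885] 0.004385275574361412
UL near R [ 0.5937 -0.2364  0.0701] 0.004071788220639476
UL near L [ 0.5485 -0.1933  0.0692] 0.008910146901525511
R tabend L [ 0.4794 -0.3491  0.0644] 0.012275338878542479
R tabend R [ 0.4788 -0.4147  0.0704] 0.005266993620187888
R hinge R [ 0.5991 -0.4159  0.0684] 0.000490118779733768
R hinge L [ 0.5977 -0.3517  0.068 ] 0.0018834648894890515
LL lid corners @z.07
[ 0.529  -0.1598  0.07  ]
[ 0.5011 -0.1048  0.07  ]
[ 0.3928 -0.1558  0.07  ]
[ 0.4199 -0.2131  0.07  ]
[ 0.4018 -0.1872  0.07  ]
handleL [0.4525 0.3034 0.086 ]
handleR [0.447  0.1817 0.086 ]
frontL [0.4765 0.3772 0.111 ]
frontR [0.4643 0.0895 0.111 ]
cabFL [0.6571 0.3703 0.124 ]
cabFR [0.6296 0.0669 0.124 ]
cabBL [0.9006 0.3651 0.124 ]
cabBR [0.89   0.0585 0.124 ]
```

The upper-left tub (311,222) is the target. Its tab end lies at z≈89 mm and its hinge end at 70 mm, so the lid is up by about 0.19 rad. The right tub is flat at about 68 mm. I'm moving over the target and will confirm with the wrist camera.

apply_moves:
  dp:
    - [5.2,-2.1,0]
    - [10.4,-4.2,0]
    - [15.6,-6.3,0]
    - [20.8,-8.4,0]
    - [26.0,-10.4,0]
  rot:
    - [0,0,0]
    - [0,0,0]
    - [0,0,0]
    - [0,0,0]
    - [0,0,0]
  gripper: 0

```text
time: 0.72
position: [0.4006, -0.3588, 0.253]
orientation: [-0.0, 0.986, 0.166, -0.0]
contact_force: [0.9, -1.7, -0.0]
width: -0.0001
grip_force: 0.0
```

apply_moves:
  dp:
    - [5.2,-2.1,0]
    - [10.4,-4.2,0]
    - [15.6,-6.3,0]
    - [20.8,-8.4,0]
    - [23.4,-9.4,0]
  rot:
    - [0,0,-5]
    - [0,0,-10]
    - [0,0,-15]
    - [0,0,-20]
    - [0,0,-24.2]

```text
time: 1.35
position: [0.5918, -0.1925, 0.2526]
orientation: [-0.001, 0.929, 0.371, 0.0]
contact_force: [-1.0, -0.6, 0.7]
width: 0.0
grip_force: 0.0
```

```bash
python3 - <<'E'
from bench import monitor, viewer
import cv2,pickle
d={}
for n in("side","top","wrist"):
    r=viewer.get_image(n);d[n]=r
cv2.imwrite("pics/w1.png",d["wrist"]["img"][:,:,::-1])
pickle.dump(d,open("c1.pkl","wb"))
s=monitor.read_state();print(s["time"],s["position"],s["orientation"],s["width"],s["contact_force"])
print(d["wrist"]["fx"],d["wrist"]["pose"].round(3).tolist())
E
```

```text
1.5 [ 0.59049237 -0.19388004  0.25240562] [-4.09378089e-04  9.29216330e-01  3.69535377e-01 -6.71221106e-04] -2.3283831720534507e-06 [-0.76043118 -1.2285938  -0.79338716]
373.3442074032342 [[0.689, -0.696, -0.2, 0.644], [-0.725, -0.663, -0.19, -0.144], [-0.001, 0.276, -0.961, 0.374], [0.0, 0.0, 0.0, 1.0]]
```

View pics/w1.png

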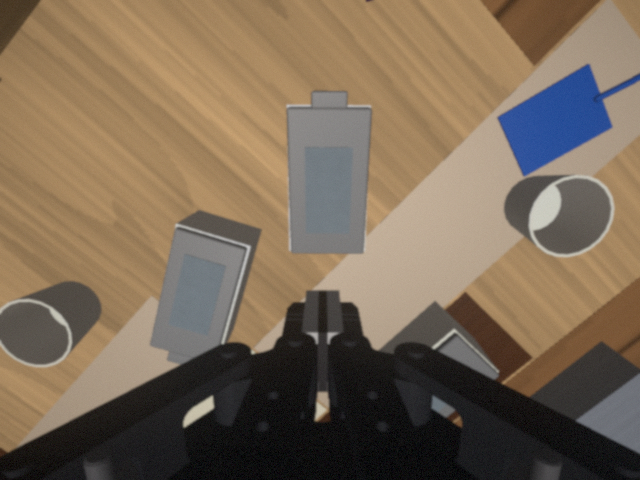

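The middle tub in the wrist view has its lid wider at the tab end (288–371 at row 107) than at the hinge end (290–364 at row 253). That confirms it is raised. The left tub at (200,290) has parallel lid edges, so it is flat.

```bash
python3 - <<'E'
from h import *
from scipy.optimize import least_squares
np.set_printoptions(precision=4,suppress=True)
d=pickle.load(open("c1.pkl","rb"));w=d["wrist"];d0=pickle.load(open("c0.pkl","rb"));t,s=d0["top"],d0["side"]
px=np.array([(288,107),(371,107),(290,253),(364,253)])+0.0
T=lambda x,y:(275+(x+.5)/5-.5,190+(y+.5)/5-.5)
tp=np.array([T(72,118),T(150,45),T(213,272),T(288,190)])
S=lambda x,y:(260+(x+.5)/5-.5,190+(y+.5)/5-.5)
sp=np.array([S(368,63),S(482,67),S(347,203),S(467,205)])
def pts(p):
    x,y,ps,a=p;L=[]
    for u,v in [(120,31),(120,-31),(0,31),(0,-31)]:
        lx=-.06+u/1e3*np.cos(a)-.004*np.sin(a);lz=.066+u/1e3*np.sin(a)+.004*np.cos(a)
        L.append([x+np.cos(ps)*lx-np.sin(ps)*v/1e3,y+np.sin(ps)*lx+np.cos(ps)*v/1e3,lz])
    return np.array(L)
for tag,use in [("all",[(w,px),(t,tp),(s,sp)]),("wrist",[(w,px)])]:
    f=lambda p:np.concatenate([(proj(r,pts(p))-q).ravel() for r,q in use])
    r=least_squares(f,[.61,-.17,.75,.2]);print(tag,r.x,np.degrees(r.x[2]));print(r.fun.reshape(-1,4,2).round(1).tolist())
E
```

```text
all [ 0.6197 -0.1732  0.7522  0.1235] 43.095278483537406
[[[-1.8, -1.5], [0.4, -0.7], [0.4, 2.2], [-1.0, 2.8]], [[-0.3, -2.3], [-0.5, -2.2], [0.3, -3.3], [0.6, -1.6]], [[0.4, 0.5], [0.8, 0.7], [-0.3, -0.9], [0.3, -0.1]]]
wrist [ 0.6202 -0.1735  0.7502 -0.0337] 42.98254610195525
[[[1.3, -1.8], [-1.7, -1.0], [0.9, 1.3], [-0.5, 2.0]]]
```

The wrist-only fit disagrees and gives a near-flat lid, and white shell corners show at the tab end. I'll confirm with an enlarged crop of both left tubs, plus the side view now that the arm has moved.

```bash
python3 - <<'E'
import cv2,numpy as np,pickle
d=pickle.load(open("c1.pkl","rb"));w=d["wrist"]["img"][:,:,::-1];s=d["side"]["img"][:,:,::-1]
R=lambda i,k:cv2.resize(i,None,fx=k,fy=k,interpolation=cv2.INTER_CUBIC)
a=R(w[80:380,140:400],2)      # 520x600
b=R(s[195:285,260:350],3)     # 270x270
m=np.zeros((600,800,3),np.uint8);m[:,:520]=a;m[:270,525:795]=b
b=R(s[195:285,340:430],3);m[280:550,525:795]=b
cv2.imwrite("pics/m1.png",m)
E
```

```text
(no output)
```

View pics/m1.png

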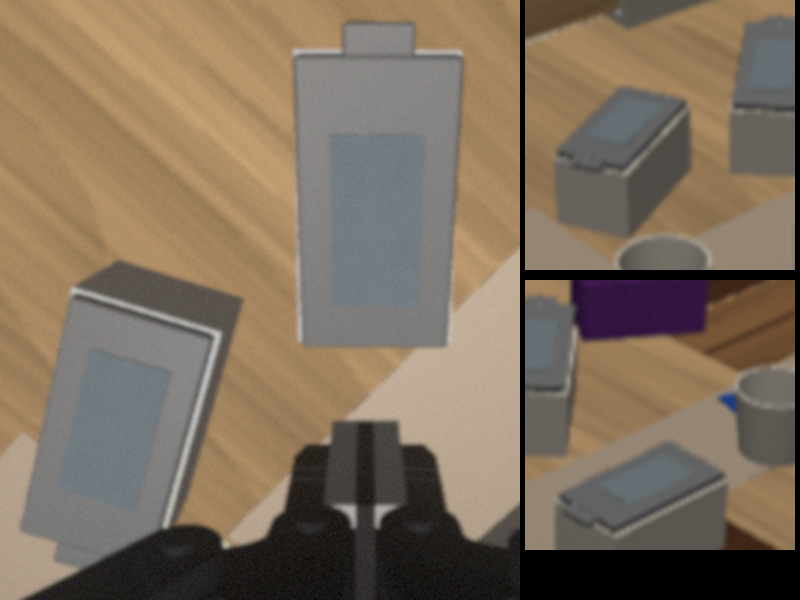

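```bash
python3 - <<'E'
from h import *
np.set_printoptions(precision=4,suppress=True)
d=pickle.load(open("c1.pkl","rb"));w,s,t=d["wrist"],d["side"],d["top"]
W=lambda x,y:(140+(x+.5)/2-.5,80+(y+.5)/2-.5)
S5=lambda x,y:(260+(x+.5)/5-.5,190+(y+.5)/5-.5)
S=lambda x,y:(260+(x-525+.5)/3-.5,195+(y+.5)/3-.5)
for n,a,b in [("UL tab",W(379,24),S5(425,57)),("UL farR",W(461,57),S5(482,67)),("UL farL",W(298,57),S5(368,63)),("UL nearR",W(446,346),S5(467,207)),("UL nearL",W(302,346),S5(347,205)),
 ("LL tabL(-x)",W(22,530),S(558,157)),("LL hinge a",W(74,296),S(618,88)),("LL hinge b",W(214,338),S(688,100))]:
    print(n,*tri(ray(w,*a),ray(s,*b)))
E
```

```text
UL tab [ 0.6685 -0.126   0.0866] 0.0024555600294229258
UL farR [ 0.6814 -0.1558  0.0877] 0.0008355713076119292
UL farL [ 0.6402 -0.1124  0.0871] 0.0028077490148743804
UL nearR [ 0.5978 -0.2355  0.0675] 0.0007901635816046351
UL nearL [ 0.5552 -0.1915  0.0657] 0.0007637645452652626
LL tabL(-x) [ 0.3984 -0.1578  0.0645] 0.001499779425458386
LL hinge a [ 0.5033 -0.1047  0.0663] 0.0045236776585869404
LL hinge b [ 0.5323 -0.161   0.0686] 0.0006074987775961522
```

UL is confirmed: its free end is about 20 mm higher, while the other two are flat. The tub origin is ≈(0.620,−0.173) with yaw 43.2°. Next I go above the press point with fingers shut.

apply_moves:
  dp:
    - [3.0,0.2,2.0]
    - [6.0,0.4,5.0]
    - [8.1,0.5,8.0]
    - [8.1,0.5,11.0]
    - [8.1,0.5,13.0]
  rot:
    - [0,0,0]
    - [0,0,0]
    - [0,0,0]
    - [0,0,0]
    - [0,0,0]

```text
time: 2.12
position: [0.6507, -0.144, 0.1214]
orientation: [-0.001, 0.93, 0.368, -0.002]
contact_force: [-0.4, -0.5, -0.5]
width: 0.0001
grip_force: 0.0
```

apply_moves:
  dp:
    - [0,0,0.3]
    - [0,0,0.7]
    - [0,0,1.2]
    - [0,0,1.7]
    - [0,0,1.9]
  rot:
    - [0,0,0]
    - [0,0,0]
    - [0,0,0]
    - [0,0,0]
    - [0,0,0]

```text
time: 2.75
position: [0.6535, -0.143, 0.1056]
orientation: [0.001, 0.93, 0.369, 0.001]
contact_force: [-0.2, 1.2, 7.1]
width: 0.0002
grip_force: 2.8
```

apply_moves:
  dp:
    - [0,0,0.3]
    - [0,0,0.6]
    - [0,0,0.8]
    - [0,0,1.0]
    - [0,0,1.1]
  rot:
    - [0,0,0]
    - [0,0,0]
    - [0,0,0]
    - [0,0,0]
    - [0,0,0]

```text
time: 3.38
position: [0.6546, -0.1421, 0.0952]
orientation: [0.001, 0.93, 0.368, 0.003]
contact_force: [1.6, 3.5, 6.6]
width: 0.0002
grip_force: 2.9
```

apply_moves:
  dp:
    - [0,0,0.2]
    - [0,0,0.4]
    - [0,0,0.5]
    - [0,0,0.5]
  rot:
    - [0,0,0]
    - [0,0,0]
    - [0,0,0]
    - [0,0,0]

```text
time: 3.88
position: [0.6549, -0.1419, 0.0917]
orientation: [0.001, 0.93, 0.368, 0.003]
contact_force: [0.9, 4.8, 11.5]
width: -0.0002
grip_force: 6.0
```

apply_moves:
  dp:
    - [0,0,0.2]
    - [0,0,0.4]
    - [0,0,0.4]
    - [0,0,0.4]
  rot:
    - [0,0,0]
    - [0,0,0]
    - [0,0,0]
    - [0,0,0]

```text
time: 4.38
position: [0.6551, -0.142, 0.091]
orientation: [0.002, 0.93, 0.369, 0.004]
contact_force: [-3.9, 5.1, 26.0]
width: -0.0002
grip_force: 13.0
```

Force rose to 26 N with the tips at about z 0.069, so the lid is home. I'll retract, open and check.

apply_moves:
  dp:
    - [0,0,-3]
    - [-1,0,-7]
    - [-4,0,-12]
    - [-8,0,-16]
    - [-8,0,-16]
  rot:
    - [0,0,0]
    - [0,0,0]
    - [0,0,0]
    - [0,0,0]
    - [0,0,0]
  gripper: 8.5

```text
time: 5.0
position: [0.5943, -0.2003, 0.2488]
orientation: [0.003, 0.93, 0.367, 0.002]
contact_force: [-0.3, -0.3, -0.8]
width: 0.085
grip_force: 0.0
```

```bash
python3 - <<'E'
from bench import monitor, viewer
import cv2,pickle,numpy as np
d={}
for n in("side","top","wrist"):
    r=viewer.get_image(n);d[n]=r
pickle.dump(d,open("c2.pkl","wb"))
R=lambda i,k:cv2.resize(i,None,fx=k,fy=k,interpolation=cv2.INTER_CUBIC)
w=d["wrist"]["img"][:,:,::-1];s=d["side"]["img"][:,:,::-1]
m=np.zeros((600,800,3),np.uint8);m[:500,:400]=R(w[70:320,230:430],2);m[:400,400:]=R(s[180:260,310:390],5)
cv2.imwrite("pics/m2.png",m)
s=monitor.read_state();print(s["time"],s["position"],s["orientation"],s["width"],s["contact_force"])
E
```

```text
5.15 [ 0.5939698  -0.19731016  0.24330138] [-6.98765626e-04  9.29560958e-01  3.68667658e-01 -3.08937166e-04] 0.08508693873244079 [ 0.49487275  0.37026182 -1.6868349 ]
```

View pics/m2.png

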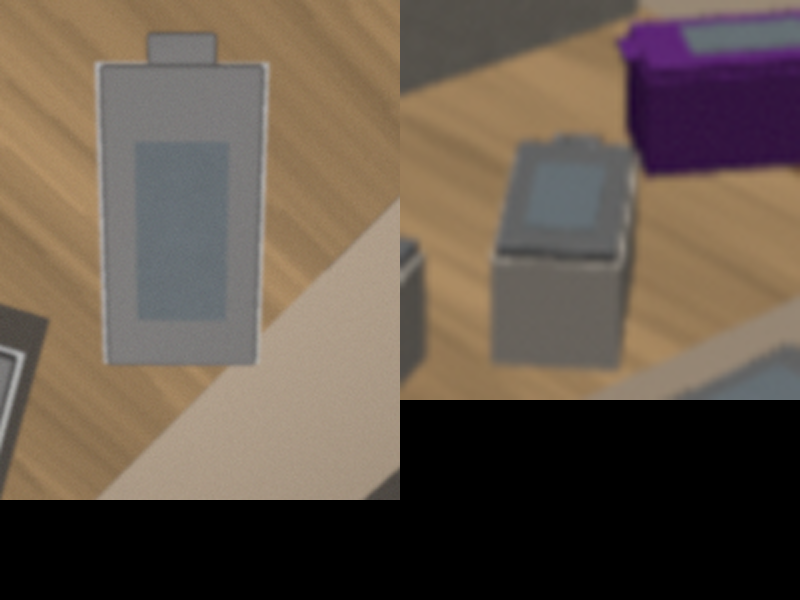

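The lid is now flush, with even white strips on both sides. I'll compute the tub pose and the grasp move, and refine the drawer from the top view.

```bash
python3 - <<'E'
from h import *
import cv2
from bench import monitor
np.set_printoptions(precision=4,suppress=True)
d=pickle.load(open("c2.pkl","rb"));w,t,s=d["wrist"],d["top"],d["side"]
W=lambda x,y:(230+(x+.5)/2-.5,70+(y+.5)/2-.5)
f=[atz(w,*W(*q),.062) for q in((95,63),(270,63),(104,363),(259,363))]
l=[atz(w,*W(*q),.07) for q in((100,66),(266,66),(107,363),(256,363))]
for k in(f,l):
    k=np.array(k);a=(k[0]+k[1])/2;b=(k[2]+k[3])/2;v=a-b
    print("mid",(a+b)/2,"len",np.linalg.norm(v),"yaw",np.degrees(np.arctan2(v[1],v[0])),"w",np.linalg.norm(k[0]-k[1]),np.linalg.norm(k[2]-k[3]))
print(l)
c=t["img"][100:300,90:250,::-1];cv2.imwrite("pics/dr.png",cv2.resize(c,None,fx=3,fy=3,interpolation=cv2.INTER_CUBIC))
E
```

```text
mid [ 0.6206 -0.1727  0.062 ] len 0.1197801269991337 yaw 43.0307268480688 w 0.06675019033913568 0.06598310825507112
mid [ 0.621  -0.1725  0.07  ] len 0.11557953585199271 yaw 42.93677581018923 w 0.06171350568773255 0.061757918716774725
[array([ 0.6421, -0.1107,  0.07  ]), array([ 0.6844, -0.1556,  0.07  ]), array([ 0.5575, -0.1894,  0.07  ]), array([ 0.5998, -0.2344,  0.07  ])]
```

View pics/dr.png

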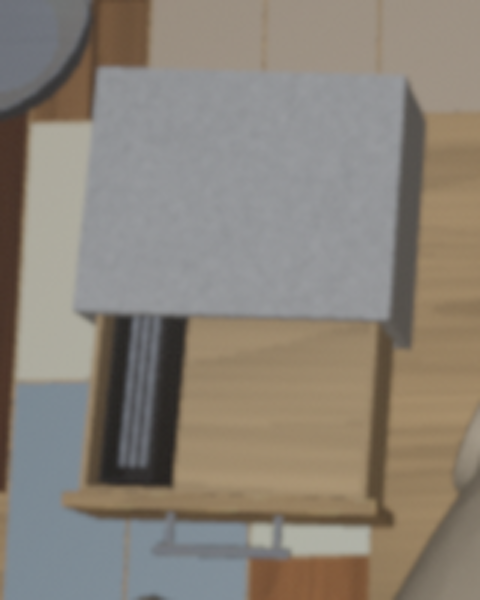

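apply_moves:
  dp:
    - [2.0,0,3.0]
    - [3.6,0,7.0]
    - [3.6,0,11.0]
    - [3.6,0,14.0]
    - [3.6,0,14.0]
  rot:
    - [0,0,0]
    - [0,0,0]
    - [0,0,0]
    - [0,0,0]
    - [0,0,0]

```text
time: 5.78
position: [0.6181, -0.1712, 0.0996]
orientation: [-0.003, 0.929, 0.369, -0.003]
contact_force: [-0.6, 0.4, -0.1]
width: 0.0853
grip_force: 0.0
```

```bash
python3 - <<'E'
from h import *
from bench import monitor
np.set_printoptions(precision=4,suppress=True)
d=pickle.load(open("c2.pkl","rb"));t=d["top"]
D=lambda x,y:(90+(x+.5)/3-.5,100+(y+.5)/3-.5)
for n,q,z in [("cBL",(100,67),.124),("cBR",(407,78),.124),("cFL",(75,312),.124),("cFR",(390,320),.124),("hL",(154,550),.086),("hR",(291,553),.086),("pFL",(64,503),.111),("pFR",(383,515),.111),("pBL",(64,492),.111),("pBR",(378,501),.111),
 ("boxFR",(172,486),.082),("boxBR",(187,318),.082),("wallR front",(367,496),.108)]:print(n,atz(t,*D(*q),z))
s=monitor.read_state();print(s["position"],s["orientation"],s["contact_force"])
E
```

```text
cBL [0.91   0.3685 0.124 ]
cBR [0.8913 0.0692 0.124 ]
cFL [0.6641 0.3801 0.124 ]
cFR [0.6493 0.0823 0.124 ]
hL [0.4413 0.3086 0.086 ]
hR [0.4356 0.1795 0.086 ]
pFL [0.4842 0.386  0.111 ]
pFR [0.4662 0.0886 0.111 ]
pBL [0.4945 0.3866 0.111 ]
pBR [0.4794 0.0935 0.111 ]
boxFR [0.5024 0.2954 0.082 ]
boxBR [0.6669 0.2874 0.082 ]
wallR front [0.4848 0.1044 0.108 ]
[ 0.6181 -0.1712  0.0996] [-0.0034  0.9293  0.3693 -0.0034] [-0.5704  0.4376 -0.0869]
```

Handle, panel and cutlery-box edge agree: drawer_free ≈(0.577,0.209), drawer yaw ≈−3°. Now I lower and grasp.

apply_moves:
  dp:
    - [0,0,2.0]
    - [0,0,4.0]
    - [0,0,5.4]
    - [0,0,5.4]
  rot:
    - [0,0,0]
    - [0,0,0]
    - [0,0,0]
    - [0,0,0]

```text
time: 6.28
position: [0.6201, -0.1729, 0.0496]
orientation: [-0.001, 0.93, 0.369, -0.001]
contact_force: [0.2, -0.0, -0.1]
width: 0.0853
grip_force: 0.0
```

apply_moves:
  dp:
    - [0,0,0]
    - [0,0,0]
    - [0,0,0]
    - [0,0,0]
    - [0,0,0]
  rot:
    - [0,0,0]
    - [0,0,0]
    - [0,0,0]
    - [0,0,0]
    - [0,0,0]
  gripper: 5.5
  grip_force: 40

```text
time: 6.9
position: [0.6209, -0.1732, 0.0514]
orientation: [0.0, 0.93, 0.369, 0.001]
contact_force: [-0.5, 1.3, 5.0]
width: 0.0653
grip_force: 48.4
```

apply_moves:
  dp:
    - [0,0,-1]
    - [0,0,-4]
    - [0,0,-9]
    - [0,0,-14.5]
    - [0,0,-20]
  rot:
    - [0,0,0]
    - [0,0,0]
    - [0,0,0]
    - [0,0,0]
    - [0,0,0]

```text
time: 7.52
position: [0.6198, -0.1733, 0.2513]
orientation: [-0.0, 0.93, 0.369, -0.001]
contact_force: [1.7, -1.5, -4.5]
width: 0.0653
grip_force: 47.2
```

```bash
python3 - <<'E'
from bench import monitor
import numpy as np
from scipy.spatial.transform import Rotation as R
s=monitor.read_state();q=s["orientation"];r=R.from_quat([q[1],q[2],q[3],q[0]])
print(s["position"],s["width"],s["contact_force"],s["grip_force"])
g=np.array([.567,.209,s["position"][2]])
print(r.inv().apply(g-s["position"])*100, r.as_matrix().round(3).tolist())
E
```

```text
[ 0.61983555 -0.1733359   0.25125838] 0.06528283057016708 [ 1.68441838 -1.5443883  -4.52807024] 47.15593457221985
[ 2.23539483e+01 -3.14646524e+01  3.79041750e-03] [[0.728, 0.685, -0.001], [0.685, -0.728, -0.0], [-0.001, -0.001, -1.0]]
```

apply_moves:
  dp:
    - [1.5,-2.1,0]
    - [4.0,-5.6,0]
    - [6.6,-9.3,0]
    - [9.2,-12.9,0]
    - [11.2,-15.7,0]
  rot:
    - [0,0,4]
    - [0,0,9]
    - [0,0,14]
    - [0,0,19]
    - [0,0,23]

```text
time: 8.15
position: [0.5934, 0.0194, 0.2497]
orientation: [-0.0, 0.985, 0.175, -0.001]
contact_force: [0.8, -0.1, -4.4]
width: 0.0652
grip_force: 47.2
```

apply_moves:
  dp:
    - [0.9,-4.2,0]
    - [1.8,-8.4,0]
    - [2.7,-12.4,0]
    - [3.5,-16.0,0]
    - [4.1,-18.8,0]
  rot:
    - [0,0,5]
    - [0,0,10]
    - [0,0,15]
    - [0,0,19.5]
    - [0,0,23]

```text
time: 8.78
position: [0.5669, 0.2097, 0.2496]
orientation: [0.0, 1.0, -0.024, -0.001]
contact_force: [0.6, -0.3, -4.9]
width: 0.0651
grip_force: 47.2
```

apply_moves:
  dp:
    - [0,0,0]
    - [0,0,0]
  rot:
    - [0,0,0]
    - [0,0,0]

```text
time: 9.02
position: [0.5675, 0.2078, 0.2497]
orientation: [0.001, 1.0, -0.024, -0.0]
contact_force: [0.5, 0.6, -4.4]
width: 0.0653
grip_force: 47.2
```

```bash
python3 - <<'E'
from bench import monitor,viewer
import numpy as np,cv2,pickle
from scipy.spatial.transform import Rotation as R
d={n:viewer.get_image(n) for n in("side","top","wrist")};pickle.dump(d,open("c3.pkl","wb"))
r=lambda i,k:cv2.resize(i,None,fx=k,fy=k,interpolation=cv2.INTER_AREA)
m=np.zeros((480,800,3),np.uint8);m[:,:]=0
m[:360,:480]=r(d["wrist"]["img"],.75)[:,:,::-1];m[:450,485:785]=r(d["side"]["img"][110:260,180:280],3)[:,:,::-1]
cv2.imwrite("pics/m3.png",m)
s=monitor.read_state();q=s["orientation"];r=R.from_quat([q[1],q[2],q[3],q[0]])
print(s["position"],s["width"],s["contact_force"],s["grip_force"])
M=r.as_matrix();g=np.array([.567,.209,s["position"][2]])
print(r.inv().apply(g-s["position"])*100, np.degrees(np.arctan2(M[1,0],M[0,0])),M.round(3).tolist())
E
```

```text
[0.56780179 0.20742008 0.25009009] 0.06535693027876617 [ 0.23299151  0.09613731 -3.65394018] 47.18448579311371
[-8.77676444e-02 -1.53905571e-01 -7.76182853e-05] -2.787508893113753 [[0.999, -0.049, -0.0], [-0.049, -0.999, -0.001], [-0.0, 0.001, -1.0]]
```

View pics/m3.png

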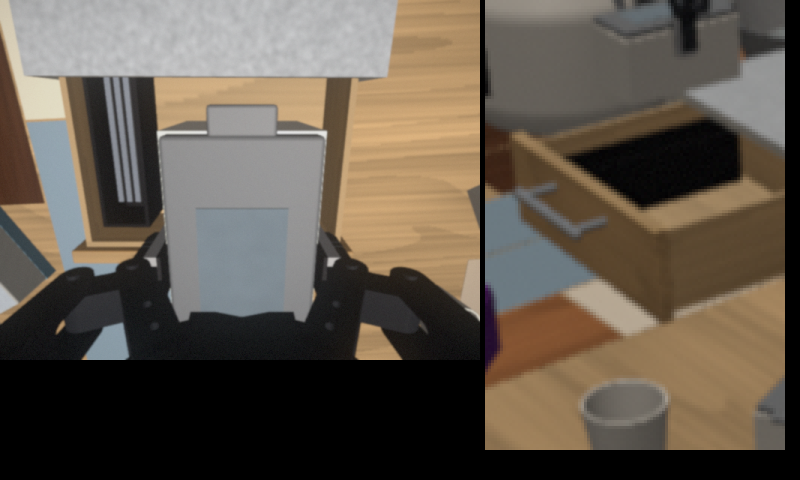

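The tub is held level over the drawer. I'll check the clearances from this wrist view before lowering.

```bash
python3 - <<'E'
from h import *
np.set_printoptions(precision=4,suppress=True)
w=pickle.load(open("c3.pkl","rb"))["wrist"]
for n,q,z in [("cabFL",(27,76),.124),("cabFR",(386,77),.124),("box R near top",(147,226),.082),("box R far top",(153,78),.082),("wallR inner top",(325,78),.108),("wallL inner top",(77,78),.108),("panel back L",(88,243),.111),("panel front L",(73,262),.111),("panel front R",(352,262),.111)]:print(n,atz(w,q[0]/.75,q[1]/.75,z))
E
```

```text
cabFL [0.6679 0.3802 0.124 ]
cabFR [0.6531 0.0833 0.124 ]
box R near top [0.51   0.3164 0.082 ]
box R far top [0.6653 0.2886 0.082 ]
wallR inner top [0.6557 0.1293 0.108 ]
wallL inner top [0.6661 0.348  0.108 ]
panel back L [0.5068 0.3686 0.111 ]
panel front L [0.4856 0.3887 0.111 ]
panel front R [0.4716 0.0953 0.111 ]
```

apply_moves:
  dp:
    - [0.4,-0.4,2.0]
    - [0.4,-0.4,6.0]
    - [0.4,-0.4,10.0]
    - [0.4,-0.4,13.5]
    - [0.4,-0.4,15.5]
  rot:
    - [0,0,0]
    - [0,0,0]
    - [0,0,0]
    - [0,0,0]
    - [0,0,0]

```text
time: 9.8
position: [0.5711, 0.211, 0.0932]
orientation: [0.001, 1.0, -0.024, -0.001]
contact_force: [0.1, 0.4, -3.8]
width: 0.0651
grip_force: 47.0
```

apply_moves:
  dp:
    - [0,0,0.5]
    - [0,0,1.0]
    - [0,0,1.5]
    - [0,0,1.7]
    - [0,0,1.7]
  rot:
    - [0,0,0]
    - [0,0,0]
    - [0,0,0]
    - [0,0,0]
    - [0,0,0]

```text
time: 10.42
position: [0.572, 0.2123, 0.0785]
orientation: [-0.0, 1.0, -0.024, 0.0]
contact_force: [-0.5, -0.2, -5.0]
width: 0.0657
grip_force: 47.1
```

apply_moves:
  dp:
    - [0,0,0.2]
    - [0,0,0.4]
    - [0,0,0.5]
    - [0,0,0.6]
    - [0,0,0.6]
  rot:
    - [0,0,0]
    - [0,0,0]
    - [0,0,0]
    - [0,0,0]
    - [0,0,0]

```text
time: 11.05
position: [0.5726, 0.2121, 0.0734]
orientation: [-0.0, 1.0, -0.024, 0.001]
contact_force: [-0.1, -1.3, 4.5]
width: 0.0656
grip_force: 48.3
```

The tub is on the floor: contact at TCP z 0.0734, as predicted. I'll release and rise.

apply_moves:
  dp:
    - [0,0,0]
    - [0,0,0]
    - [0,0,0]
    - [0,0,0]
    - [0,0,0]
  rot:
    - [0,0,0]
    - [0,0,0]
    - [0,0,0]
    - [0,0,0]
    - [0,0,0]
  gripper: 8.5

```text
time: 11.68
position: [0.5719, 0.2122, 0.0722]
orientation: [0.0, 1.0, -0.024, -0.0]
contact_force: [-0.5, 0.4, 0.4]
width: 0.0848
grip_force: 0.0
```

apply_moves:
  dp:
    - [0,0,-1]
    - [0,0,-3]
    - [0,0,-7]
    - [0,0,-12]
    - [0,0,-15]
  rot:
    - [0,0,0]
    - [0,0,0]
    - [0,0,0]
    - [0,0,0]
    - [0,0,0]

```text
time: 12.3
position: [0.5728, 0.2124, 0.226]
orientation: [-0.001, 1.0, -0.024, 0.002]
contact_force: [-0.3, -0.1, 0.4]
width: 0.0848
grip_force: 0.0
```

apply_moves:
  dp:
    - [-3,-0.5,0]
    - [-7,-1,0]
    - [-12,-1.5,0]
    - [-16,-2,0]
    - [-18,-2.4,0]
  rot:
    - [0,0,0]
    - [0,0,0]
    - [0,0,0]
    - [0,0,0]
    - [0,0,0]
  gripper: 0

```text
time: 12.92
position: [0.3914, 0.2449, 0.223]
orientation: [-0.0, 1.0, -0.023, 0.0]
contact_force: [0.6, 0.8, 0.8]
width: -0.0002
grip_force: 0.0
```

```bash
python3 - <<'E'
from bench import monitor,viewer
import numpy as np,cv2,pickle
d={n:viewer.get_image(n) for n in("side","top","wrist")};pickle.dump(d,open("c4.pkl","wb"))
r=lambda i,k:cv2.resize(i,None,fx=k,fy=k,interpolation=cv2.INTER_AREA)
m=np.zeros((480,800,3),np.uint8)
m[:360,:480]=r(d["wrist"]["img"],.75)[:,:,::-1];m[:450,485:785]=r(d["side"]["img"][110:260,180:280],3)[:,:,::-1]
cv2.imwrite("pics/m4.png",m)
s=monitor.read_state();print(s["position"],s["orientation"],s["contact_force"])
E
```

```text
[0.39377197 0.24510444 0.22299343] [-2.17104196e-04  9.99729162e-01 -2.32390968e-02  1.22446264e-03] [ 1.10366323 -0.44874335 -0.40258897]
```

View pics/m4.png

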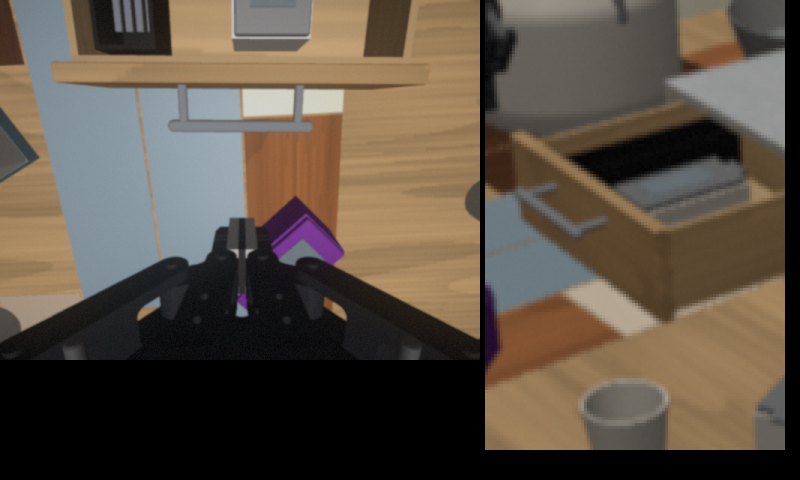

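The tub stands upright in the drawer, and the handle is centred ahead at wrist (241,126). I descend in front of the bar and push along tool +x.

apply_moves:
  dp:
    - [0,0,4]
    - [0,0,8]
    - [0,0,12]
    - [0,0,13.8]
    - [0,0,13.8]
  rot:
    - [0,0,0]
    - [0,0,0]
    - [0,0,0]
    - [0,0,0]
    - [0,0,0]

```text
time: 13.7
position: [0.3943, 0.2443, 0.0828]
orientation: [0.001, 1.0, -0.024, -0.001]
contact_force: [-0.3, -0.2, 0.1]
width: 0.0003
grip_force: 0.0
```

apply_moves:
  dp:
    - [1,0,0]
    - [2,0,0]
    - [3,0,0]
    - [4,0,0]
    - [5,0,0]
  rot:
    - [0,0,0]
    - [0,0,0]
    - [0,0,0]
    - [0,0,0]
    - [0,0,0]

```text
time: 14.32
position: [0.4437, 0.2423, 0.0844]
orientation: [0.0, 1.0, -0.024, -0.0]
contact_force: [-1.7, -0.1, 0.5]
width: 0.0003
grip_force: 0.7
```

apply_moves:
  dp:
    - [1,0,0]
    - [2,0,0]
    - [3,0,0]
    - [4,0,0]
    - [5,0,0]
  rot:
    - [0,0,0]
    - [0,0,0]
    - [0,0,0]
    - [0,0,0]
    - [0,0,0]

```text
time: 14.95
position: [0.4937, 0.2398, 0.0842]
orientation: [0.0, 1.0, -0.024, -0.0]
contact_force: [-1.4, -0.5, 1.1]
width: -0.0002
grip_force: 0.7
```

apply_moves:
  dp:
    - [1,0,0]
    - [2,0,0]
    - [3,0,0]
    - [4,0,0]
    - [5,0,0]
  rot:
    - [0,0,0]
    - [0,0,0]
    - [0,0,0]
    - [0,0,0]
    - [0,0,0]

```text
time: 15.58
position: [0.5437, 0.2375, 0.0842]
orientation: [0.0, 1.0, -0.024, -0.0]
contact_force: [-1.6, -1.4, -0.2]
width: 0.0002
grip_force: 0.7
```

apply_moves:
  dp:
    - [1,0,0]
    - [2,0,0]
    - [3,0,0]
    - [3.7,0,0]
    - [4.2,0,0]
  rot:
    - [0,0,0]
    - [0,0,0]
    - [0,0,0]
    - [0,0,0]
    - [0,0,0]

```text
time: 16.2
position: [0.5856, 0.2357, 0.0843]
orientation: [-0.0, 1.0, -0.024, 0.0]
contact_force: [-2.1, -0.7, 1.2]
width: -0.0001
grip_force: 0.6
```

apply_moves:
  dp:
    - [0.3,0,0]
    - [0.6,0,0]
    - [0.8,0,0]
  rot:
    - [0,0,0]
    - [0,0,0]
    - [0,0,0]

```text
time: 16.58
position: [0.5931, 0.2353, 0.0843]
orientation: [-0.0, 1.0, -0.024, -0.0]
contact_force: [-1.2, 0.1, 0.9]
width: 0.0
grip_force: 0.5
```

apply_moves:
  dp:
    - [0.3,0,0]
    - [0.6,0,0]
    - [0.8,0,0]
  rot:
    - [0,0,0]
    - [0,0,0]
    - [0,0,0]

```text
time: 16.95
position: [0.5938, 0.2352, 0.0842]
orientation: [0.0, 1.0, -0.024, -0.008]
contact_force: [-18.1, 1.0, 11.6]
width: -0.0001
grip_force: 8.9
```

The push stopped hard at 18 N after about 0.17 m, so the drawer should be shut. I'll retreat and verify.

apply_moves:
  dp:
    - [-1.5,0,0]
    - [-4,0,0]
    - [-8,0,0]
    - [-12,0,-3]
    - [-15,0,-8]
  rot:
    - [0,0,0]
    - [0,0,0]
    - [0,0,0]
    - [0,0,0]
    - [0,0,0]

```text
time: 17.58
position: [0.4488, 0.2415, 0.1636]
orientation: [0.001, 1.0, -0.024, -0.001]
contact_force: [-0.3, 0.2, -0.5]
width: 0.0002
grip_force: 0.0
```

apply_moves:
  dp:
    - [0,0,-3]
    - [0,0,-6]
    - [0,0,-6]
  rot:
    - [0,0,0]
    - [0,0,0]
    - [0,0,0]

```text
time: 17.95
position: [0.4531, 0.2427, 0.227]
orientation: [-0.001, 1.0, -0.024, 0.004]
contact_force: [0.3, -1.1, -0.7]
width: -0.0001
grip_force: 0.0
```

```bash
python3 - <<'E'
from bench import monitor,viewer
import numpy as np,cv2,pickle
d={n:viewer.get_image(n) for n in("side","top","wrist")};pickle.dump(d,open("c5.pkl","wb"))
r=lambda i,k:cv2.resize(i,None,fx=k,fy=k,interpolation=cv2.INTER_CUBIC)
m=np.zeros((600,800,3),np.uint8)
m[:360,:480]=r(d["wrist"]["img"],.75)[:,:,::-1];m[:300,485:785]=r(d["side"]["img"][110:210,200:300],3)[:,:,::-1]
m[305:590,485:785]=r(d["top"]["img"][190:285,130:230],3)[:,:,::-1]
cv2.imwrite("pics/m5.png",m)
s=monitor.read_state();print(s["time"],s["position"],s["contact_force"])
E
```

```text
18.1 [0.4506967  0.24172951 0.22319469] [-0.35890029 -0.67070574 -0.3401054 ]
```

View pics/m5.png

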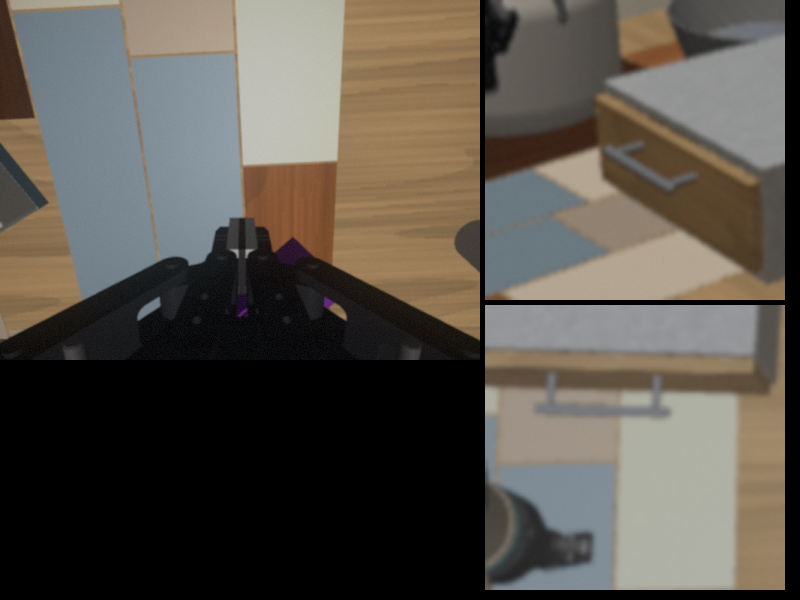

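The side and top views show the wooden front flush against the cabinet. That matches the hard stop and the handle at x≈0.609, and the robot is clear.

```bash
python3 -c "
from bench import arm;print(arm.finish_job())"
```

```text
the job is handed in; nothing more can be done
None
```

I pressed the raised lid home, set the tub upright on the drawer floor beside the cutlery box, pushed the drawer shut, and handed the job in at about 18 s; I got no verdict back.

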